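# Fit the die ring and key the knurled collar home on the clay extruder nose

### The arm

A 6-joint arm with a two-finger parallel gripper is mounted at the origin on a cart in front of the work surface, level with it; the furniture and walls round the work are solid. World frame = base frame: x ahead of the robot, y to its left, z up, the work surface at z = 0. Lengths are in m, angles in degrees, forces in N, time in s.
With the tool pointing down it reaches from about 0.4 to 0.825 m from the base axis. Payload 7 kg.
Tool frame: the origin (TCP) lies on the centre line of the jaws, within the pads' length; the fingertips stand 19 mm ahead of it and the grasp point (between the pads) is the TCP (r.tip_extent is the distance from the TCP to the fingertips, in m); z points along the fingers, y is the line along which they close (so a half turn about z gives the same grasp; the last joint's range is limited). The gripper opens to 88 mm and grips with 3 to 60 N. Pads are 19 mm wide; open, the fingers measure 130 mm over their backs; the gripper's body (78 mm by 193 mm) begins 47 mm behind the grasp point.
Start: joints at [-57.29, 20.546, 0.682, 0, -70.136, -16.507], TCP at [0.188, -0.648, 0.246] pointing down, gripper open.
Joint ranges: [-176.03, 176.03], [-82.01, 121.73], [-58.28, 71.71], [-173.87, 95.51], [-174.79, -0.11], [-173.66, 173.66]. Speed limits (degrees/s): [136.94, 136.94, 172.46, 180, 180, 180].

### API

Orientations are given as [roll, pitch, yaw] about the fixed x, y, z axes, in that order (R = Rz(yaw) Ry(pitch) Rx(roll)).
In Python, from plant import r gives the robot as it stands. The module is installed in compiled form; this text tells all that it offers.
- The arm moves only by the tool jog_arm, never from a script. Its argument "deltas" is a list that holds one entry, the list of rows, each a list of 5 numbers: the opening, from -1 (shut) to 1 (fully open), then the shift along the world's x, y, z in cm, then the turn about the world's z in rad. In form: [[[claw, dx, dy, dz, turn], ...]]. A call has 1 to 8 rows; each row shifts and turns the commanded pose from where the row before left it; what a row does not reach is not made up. A row lasts 1/8 s, in which the tool goes at most 62.5 mm and 10.7 degrees, less where a joint would pass 70% of its speed; a pose out of reach is approached as far as the arm can. A call with a gripper value outside its range is refused whole. The fingers move at their own pace and stop on an object; "force" is the grip in N (left out, the last holds). Time passes only in rows, so rows that do not move let the fingers close. It gives the time, the measured TCP pose, the force, the opening and the grip force at its end, in the units of the state.
- r.get_state(): the state, without advancing time (a new reading comes with each control period).
- r.capture(name): name is "side" or "top" or "wrist"; returns the picture (420x560x3 uint8, blue, green, red); there is no depth.
- r.camera_info(name): a dict with "fx", "fy", "cx", "cy" (pixels), "view" (4x4, takes a point from world to camera coordinates). Camera axes: x right, y up, looking along -z (the intrinsics and any distortion apply to the point x, -y, -z); pixel columns grow to the right and rows downward; lengths in m; the calibration is good to about 2 mm. The wrist camera is an equidistant fisheye: a pixel r from the principal point sees the ray r / f radians off the axis. A picture is of the moment at which its call begins: read the wrist's pose just before it. camera_info takes no time and is no camera call; for the wrist camera it gives the pose at the moment of the call.
- r.close_job(): hands the job in; it is judged then, once.
The state is a dict: "time_s": time; "joints": joint angles; "qd": joint speeds; "joint_torque": joint torques, N m; "tcp_pos": TCP position; "eef_rot": TCP orientation; "contact_force": force on the tool from outside, world axes, zero at the start; "moment": the same for the moment, N m; "gripper_width": finger opening in m; "gripper_force": force on a finger pad.
Only numpy, scipy, OpenCV 4.12 (cv2) and the standard library are available. Lean on these libraries where they do the work, as an engineer would, in place of code of your own. Each camera call takes 0.05 s, during which the arm holds its last target. There are 200 camera calls.

### The job

Fit the clay extruder's nose: thread the brass die ring down over the upright post and leave it lying flat on the sprung seat, then put the knurled collar on the post, closed end up, and turn it until its hidden keyways drop over the post's pins. Push the collar gently all the way home against the seat's spring and finish while still gripping it and holding it pushed home, so that I can put the locking screw in. Leave the other things on the table where they are.

Things in the scene. Friction and masses are not known exactly. Their poses are not given: they have to be found in the camera images.
- hub: Extruder nose fixed to the table, axis upright: green base disc 90 mm across, 12 mm thick, with a steel shoulder 36 mm in diameter up to 30 mm, and on it the post. Round the shoulder lies a dark sprung seat ring, 56 mm outside: its top is at 26 mm when free, 19 mm pressed home. Origin: on the axis at the underside, on the table; z up. All heights on the nose are above this origin.
- post_top (a point): Centre of the top of the nose's steel post, 72 mm above the hub's origin. The post is 24 mm in diameter (top 6 mm tapered). Three dark radial pins, 120 degrees apart, reach out to 18 mm from the axis; each is 6 mm wide and spans heights 38 to 46 mm.
- seat (a joint): How far the sprung seat ring is pushed down, m: 0 free, 0.007 at its stop (home). The spring carries 5 N before it yields and 11 N at the stop: the weight of ring and collar does not press it, and it pushes the collar up again when let go.
- die_ring: Loose brass ring lying flat, 60 mm outside, 40 mm bore, 12 mm thick, about 0.1 kg, alike on both sides. It passes over the pins with 2 mm to spare all round. On the free seat its underside is at 26 mm and its top at 38 mm. Origin: centre of its underside; z is its axis.
- collar: Loose aluminium collar with a black knurled band (57 mm over the knurl), 42 mm tall, about 0.2 kg, standing closed end up; a 28 mm bore runs right through. Not aligned, its underside rests on the pins at 46 mm; aligned it drops to the die ring's top at 38 mm; pushed home it stands at 31 mm. Origin: centre of its underside; z up its axis.
- collar_top (a point): Centre of the collar's top face, 42 mm above its origin. Hidden from above, in the underside, are three keyways 10 mm wide, 18 mm deep, 120 degrees apart, at an angle that nothing outside marks; they pass the pins when within about 0.12 rad. A turn of at most 120 degrees either way finds them.
- cup_1: Bystander: off-white handled cup, 76 mm tall, origin under its middle. Leave it.
- pot_lid: Bystander: off-white knobbed pot lid, 73 mm across, 44 mm tall. Leave it.
- glaze_jar: Bystander: jar with a blue screw lid, 68 mm across, 78 mm tall. Leave it.
- stamp: Bystander: small wooden stamp standing up, 21 mm across, 56 mm tall. Leave it.
- brush: Bystander: wooden slip brush lying on the table near the robot, 183 mm long. Leave it.
Not all that is in view belongs to the job. What is meant by the die_ring is not blue, and is the smaller of those in its own colour.

How it is judged:
By the outcome, as a careful person would: the job done as asked, in the order asked, and still so for the second after the job is handed in, while the arm keeps its last pose, push and grip.
It also fails if it takes over 72 s, if anything falls off the work surface, if the arm or the gripper's body presses on something with over 40 N, if the wrist force passes 120 N, or if a joint passes its speed limit or range.

## Working session

There is one attempt and no reset: what is moved stays moved. The work goes in short steps, Python scripts to look and compute and a tool call to move; the robot and the scene stay as the last step left them, time stands still between calls to the robot, and variables do not carry over. Pictures are saved under pics/ and viewed, at most 10 in all, crops included, and the job is handed in when it is done.

Besides the shell and the picture viewer there is one more tool, called after "Request:" by a JSON object that holds its "op" and its "data", one argument or row to a line. jog_arm: Moves the arm, as the interface text tells. Its arguments: {"type":"object","properties":{"deltas":{"type":"array"},"force":{"type":"number"}},"required":["deltas"]}

```bash
mkdir -p pics; python3 - <<'E'
from plant import r
import cv2
s=r.get_state();print(s['time_s'],s['tcp_pos'],s['eef_rot'],s['gripper_width'])
for n in("top","side"):
    cv2.imwrite(f'pics/{n}0.png',r.capture(n))
    print(n,r.camera_info(n))
E
```

```text
0.0 [ 0.18823492 -0.64776351  0.24464511] [ 1.79908608e+02 -7.86625595e-03 -1.63799824e+02] 0.08749142236640377
top {'fx': 401.3328525757022, 'fy': 401.3328525757022, 'cx': 278.44102346925393, 'cy': 212.6219519205795, 'view': array([[ 0.02913213, -0.99931484, -0.02282904,  0.08256317],
       [ 0.9988916 ,  0.02825986,  0.03764235, -0.51423524],
       [-0.03697141, -0.02390033,  0.99903047, -0.90794079],
       [ 0.        ,  0.        ,  0.        ,  1.        ]])}
side {'fx': 514.3962806469387, 'fy': 514.3962806469387, 'cx': 278.14658008080033, 'cy': 210.48416394601267, 'view': array([[-0.92702162, -0.37495418, -0.00634617,  0.52236383],
       [ 0.18573369, -0.47377037,  0.86083949, -0.11297516],
       [-0.32578199,  0.79683813,  0.508837  , -0.93355771],
       [ 0.        ,  0.        ,  0.        ,  1.        ]])}
```

View pics/top0.png

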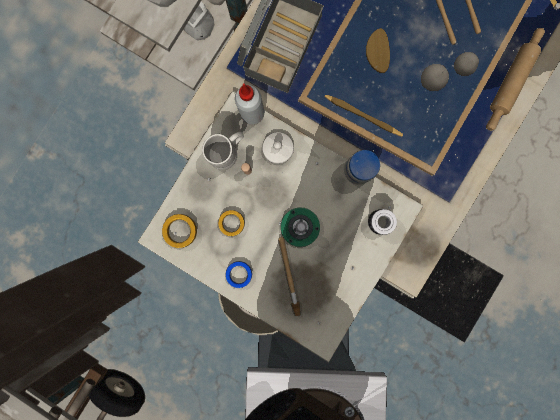

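View pics/side0.png

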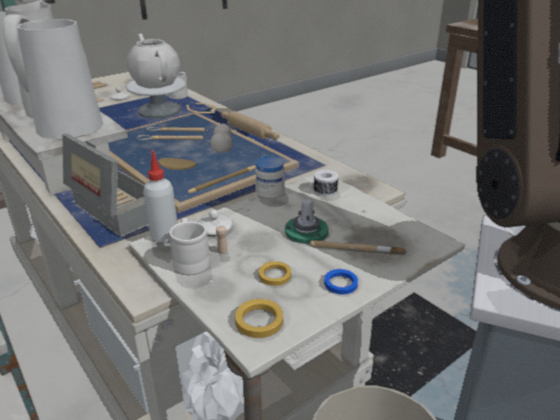

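The top view shows the gold die ring at about (231,222), smaller than the gold one at (179,231). The hub is at (300,227), the collar at (382,221), the jar at (363,166), and the brush runs from (282,238) to (297,312). The side view shows the ring at (275,273), hub at (306,222) and collar at (326,184).

```bash
cat > h.py <<'E'
from plant import r
import cv2, numpy as np
def ray(name,uv,info=None):
    c=info or r.camera_info(name); V=np.array(c['view']); R=V[:3,:3]; t=V[:3,3]
    x=(uv[0]-c['cx'])/c['fx']; y=(uv[1]-c['cy'])/c['fy']
    if name=='wrist':
        th=np.hypot(x,y); k=np.sin(th)/max(th,1e-9); d=np.array([x*k,-y*k,-np.cos(th)])
    else: d=np.array([x,-y,-1.])
    d=R.T@d; return -R.T@t, d/np.linalg.norm(d)
def onz(name,uv,z,info=None):
    o,d=ray(name,uv,info); return o+d*(z-o[2])/d[2]
def meet(*rays):   # least-squares nearest point, and the miss distances
    A=[np.eye(3)-np.outer(d,d) for o,d in rays]
    p=np.linalg.solve(sum(A),sum(a@o for a,(o,d) in zip(A,rays)))
    return p,[np.linalg.norm(a@(p-o)) for a,(o,d) in zip(A,rays)]
def blobs(img,lo,hi,amin=30,box=None):
    m=cv2.inRange(cv2.cvtColor(img,cv2.COLOR_BGR2HSV),np.array(lo),np.array(hi))
    if box: k=np.zeros_like(m); x0,y0,x1,y1=box; k[y0:y1,x0:x1]=255; m&=k
    cs,_=cv2.findContours(m,cv2.RETR_EXTERNAL,cv2.CHAIN_APPROX_NONE)
    return sorted([c for c in cs if cv2.contourArea(c)>amin],key=cv2.contourArea,reverse=True),m
E
python3 - <<'E'
from h import *
T=cv2.imread('pics/top0.png');S=cv2.imread('pics/side0.png')
G=((15,120,90),(32,255,255))
for n,I,b in(('top',T,(150,200,255,260)),('side',S,(220,250,300,345))):
    for c in blobs(I,*G,box=b)[0]:
        e=cv2.fitEllipse(cv2.convexHull(c)); print(n,'gold',e)
for n,I,b in(('top',T,(270,200,330,255)),('side',S,(275,205,335,250))):
    for c in blobs(I,(65,80,20),(95,255,255),box=b)[0]: print(n,'green',cv2.fitEllipse(cv2.convexHull(c)))
# rough world positions
for k,uv,z in(('ring',(231,222),.012),('hub',(300,227),.012),('collar',(382,221),.042),('jar',(363,166),.078),('cup',(217,151),.076),('stamp',(246,168),.056),('brush',(282,238),.01)):print(k,onz('top',uv,z).round(3))
z=lambda I,x,y,w,h:cv2.resize(I[y:y+h,x:x+w],(400,300),interpolation=cv2.INTER_CUBIC)
cv2.imwrite('pics/crops.png',np.vstack([np.hstack([z(T,260,197,80,60),z(T,342,191,80,60)]),np.hstack([z(S,266,195,80,60),z(S,286,154,80,60)])]))
E
```

```text
top gold ((178.541015625, 230.6986083984375), (33.41518783569336, 33.95616912841797), 121.69322204589844)
top gold ((230.77603149414062, 222.75677490234375), (25.670873641967773, 25.851837158203125), 8.34422779083252)
side gold ((258.7924499511719, 317.8243408203125), (38.107154846191406, 48.04831314086914), 87.54637145996094)
side gold ((274.41851806640625, 273.0614013671875), (23.344730377197266, 32.055511474609375), 90.51862335205078)
top green ((299.8486633300781, 226.7411346435547), (38.5251350402832, 38.8594856262207), 109.20846557617188)
side green ((305.88330078125, 229.24758911132812), (26.42654800415039, 43.21343994140625), 90.9573974609375)
ring [0.487 0.205 0.012]
hub [0.48  0.047 0.012]
collar [ 0.499 -0.131  0.042]
jar [ 0.613 -0.081  0.078]
cup [0.638 0.231 0.076]
stamp [0.606 0.17  0.056]
brush [0.454 0.087 0.01 ]
```

View pics/crops.png

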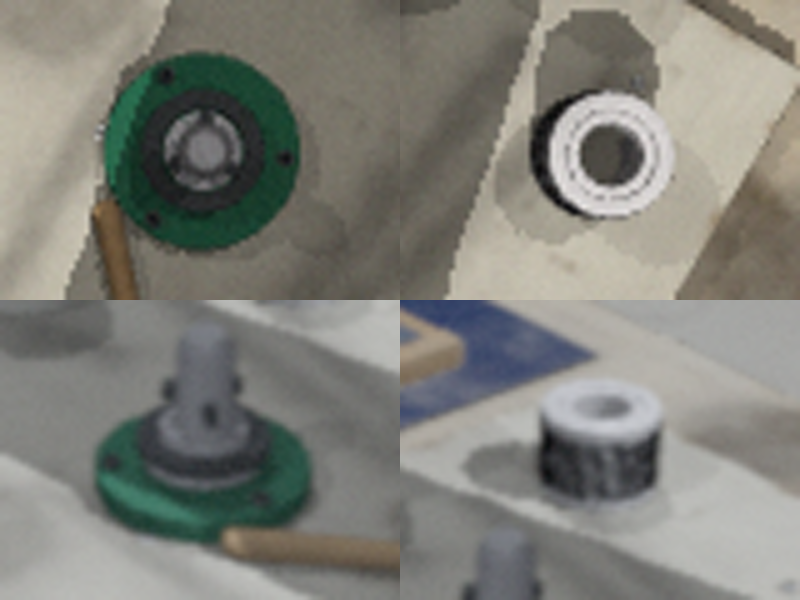

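The crops show the hub base centred at about (300,227) in the top view, with its post and pins clear and the brush tip just off the base. The collar stands closed end up, its white top face centred near (384,222).

Request:
{"op": "jog_arm", "data": {
  "deltas": [
    [[1, 3.4, 5.1, 0, 0], [1, 3.4, 5.1, 0, 0], [1, 3.4, 5.1, 0, 0], [1, 3.4, 5.1, 0, 0], [1, 3.4, 5.1, 0, 0], [1, 3.4, 5.1, 0, 0], [1, 3.4, 5.1, 0, 0], [1, 3.4, 5.1, 0, 0]]
  ],
  "force": 25
}}

```text
time_s: 1.1
tcp_pos: [0.461, -0.2383, 0.2456]
eef_rot: [180.0, 0.0, -163.8]
contact_force: [0.6, -1.1, -0.4]
gripper_width: 0.0878
gripper_force: 0.0
```

Request:
{"op": "jog_arm", "data": {
  "deltas": [
    [[1, 0.5, 5, 0, 0.05], [1, 0.5, 5, 0, 0.05], [1, 0.5, 5, 0, 0.05], [1, 0.5, 5, 0, 0.05], [1, 0, 0, 0, 0.05]]
  ]
}}

```text
time_s: 1.72
tcp_pos: [0.4805, -0.0373, 0.2455]
eef_rot: [180.0, 0.0, -149.1]
contact_force: [-0.5, -0.5, 0.2]
gripper_width: 0.0877
gripper_force: 0.0
```

```bash
python3 - <<'E'
from h import *
s=r.get_state();print(s['time_s'],s['tcp_pos'],s['eef_rot'],s['joints'],s['qd'].round(2) if hasattr(s['qd'],'round') else s['qd'])
i=r.camera_info('wrist');I=r.capture('wrist');cv2.imwrite('pics/w1.png',I)
import pickle;pickle.dump(i,open('w1.pkl','wb'));print(i)
E
```

```text
1.725 [ 0.48046258 -0.03733079  0.24545276] [ 1.79984487e+02  9.05372198e-03 -1.49143291e+02] [ 1.89964903e+01  2.07210662e+00 -2.28638185e+01 -1.87959809e-02
 -6.50584040e+01 -7.81318553e+01] [-2.66  0.12 -0.2   0.16 -0.39 25.18]
{'fx': 325.19226210127806, 'fy': 325.19226210127806, 'cx': 278.9728895885421, 'cy': 200.78578856860585, 'view': array([[-5.13573295e-01,  8.58045727e-01,  2.58658426e-05,
         2.78245158e-01],
       [-8.28211864e-01, -4.95708703e-01, -2.61415360e-01,
         4.12290248e-01],
       [-2.24293511e-01, -1.34277370e-01,  9.65226403e-01,
        -2.85953846e-01],
       [ 0.00000000e+00,  0.00000000e+00,  0.00000000e+00,
         1.00000000e+00]])}
```

View pics/w1.png

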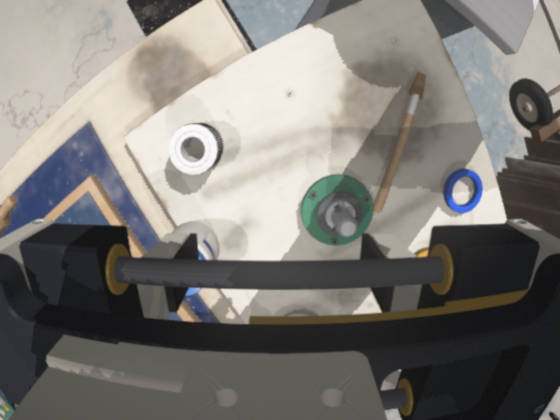

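The wrist view shows the hub at about (338,210) with the post's top at (345,222), the collar at (195,150), and the ring hidden behind the right finger at (420,250).

```bash
python3 - <<'E'
from h import *
import pickle;w=pickle.load(open('w1.pkl','rb'))
W=cv2.imread('pics/w1.png');V=w['view'];print('cam',(-V[:3,:3].T@V[:3,3]).round(4))
c=blobs(W,(65,60,20),(95,255,255),box=(290,160,385,250))[0][0];e=cv2.fitEllipse(cv2.convexHull(c));print(e)
rw=ray('wrist',e[0],w);rt=ray('top',(299.85,226.74));rs=ray('side',(305.9,229.2))
print('hub',meet(rw,rt,rs),[onz(n,u,.012,i) for n,u,i in(('wrist',e[0],w),('top',(299.85,226.74),None))])
print('ring',meet(ray('top',(230.8,222.8)),ray('side',(274.4,273.1))), onz('top',(230.8,222.8),.01))
E
```

```text
cam [ 0.4202 -0.0728  0.3838]
((336.7145080566406, 209.64353942871094), (68.26304626464844, 71.00194549560547), 61.17850875854492)
hub (array([0.48173764, 0.04672304, 0.00802554]), [np.float64(0.0012289120085194785), np.float64(0.0011557529942826327), np.float64(0.0016951384828021155)]) [array([0.48034314, 0.04440726, 0.012     ]), array([0.4807904 , 0.04752511, 0.012     ])]
ring (array([0.48614965, 0.20635596, 0.0093708 ]), [np.float64(0.0009814880680384488), np.float64(0.000981488068038507)]) [0.48522507 0.20591839 0.01      ]
```

Request:
{"op": "jog_arm", "data": {
  "deltas": [
    [[1, 0.1, 5, -1, 0], [1, 0.1, 5, -2, 0], [1, 0.1, 5, -2, 0], [1, 0.1, 5, -2, 0], [1, 0.2, 4.3, -2, 0], [1, 0, 0, 0, 0]]
  ]
}}

```text
time_s: 2.52
tcp_pos: [0.4857, 0.2042, 0.1535]
eef_rot: [-180.0, -0.2, -149.4]
contact_force: [0.2, -0.3, -0.7]
gripper_width: 0.0876
gripper_force: 0.0
```

```bash
python3 - <<'E'
from h import *
s=r.get_state();print(s['time_s'],s['tcp_pos'],s['eef_rot'])
i=r.camera_info('wrist');I=r.capture('wrist');cv2.imwrite('pics/w2.png',I)
for c in blobs(I,(15,100,80),(32,255,255),amin=200)[0]:
    e=cv2.fitEllipse(cv2.convexHull(c));m=ray('wrist',e[0],i)
    print(e,onz('wrist',e[0],.011,i),meet(m,ray('top',(230.8,222.8)),ray('side',(274.4,273.1))))
E
```

```text
2.525 [0.48573129 0.20424216 0.15353821] [-179.97016857   -0.18533619 -149.40161862]
((279.3215026855469, 194.27647399902344), (64.50472259521484, 65.29901123046875), 60.157691955566406) [0.48506919 0.20472705 0.011     ] (array([0.48603213, 0.20575425, 0.00882995]), [np.float64(0.0008863847819153899), np.float64(0.000862310733833513), np.float64(0.0013341905360486825)])
((385.7308044433594, 306.06011962890625), (27.209667205810547, 281.9251708984375), 85.24597930908203) [0.53216439 0.36414908 0.011     ] (array([0.47994124, 0.25095933, 0.08291774]), [np.float64(0.05371977747136785), np.float64(0.055062938414975546), np.float64(0.03347736891187191)])
((394.5240478515625, 234.68577575683594), (71.00810241699219, 76.79557037353516), 56.26799774169922) [0.46263266 0.32080744 0.011     ] (array([0.46835504, 0.24614083, 0.06164705]), [np.float64(0.044301413674106185), np.float64(0.04989975503806428), np.float64(0.014979611138507059)])
((440.7190856933594, 268.63897705078125), (23.951852798461914, 49.33916473388672), 177.33631896972656) [0.46705596 0.39259098 0.011     ] (array([0.4643285 , 0.25785823, 0.09144764]), [np.float64(0.057266624046114795), np.float64(0.06608410652075974), np.float64(0.030978691726896258)])
((116.25132751464844, 269.3893737792969), (21.7043399810791, 47.61516571044922), 1.1401370763778687) [0.64330457 0.09735951 0.011     ] (array([0.50909186, 0.17867307, 0.06910367]), [np.float64(0.08899410569706419), np.float64(0.030691342833084043), np.float64(0.06891366021089179)])
```

View pics/w2.png

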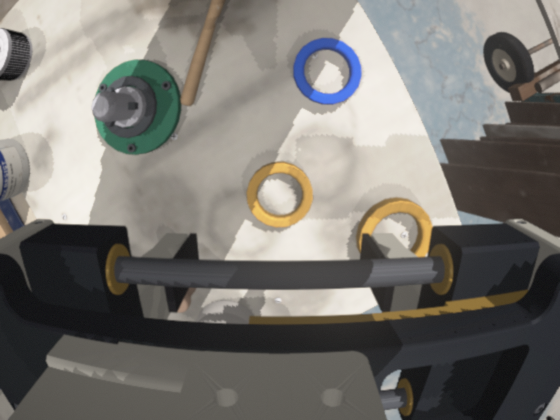

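The wrist view shows the die ring at (279,194) directly below the jaws, with the larger gold ring at (395,235) and clear of the fingers. It agrees with the other views, so I'm descending.

Request:
{"op": "jog_arm", "data": {
  "deltas": [
    [[1, 0, 0, -3.5, 0], [1, 0, 0, -3.5, 0], [1, 0, 0, -3, 0], [1, 0, 0, -2, 0], [1, 0, 0, -0.8, 0], [1, 0, 0, 0, 0]]
  ]
}}

```text
time_s: 3.32
tcp_pos: [0.4865, 0.2022, 0.0278]
eef_rot: [-180.0, -0.0, -149.5]
contact_force: [-0.2, 0.8, 0.3]
gripper_width: 0.0875
gripper_force: 0.0
```

Request:
{"op": "jog_arm", "data": {
  "deltas": [
    [[1, 0, 0.33, -0.3, 0], [1, 0, 0, -0.3, 0], [-1, 0, 0, 0, 0], [-1, 0, 0, 0, 0], [-1, 0, 0, 0, 0], [-1, 0, 0, 0, 0]]
  ],
  "force": 25
}}

```text
time_s: 4.08
tcp_pos: [0.4863, 0.2061, 0.0217]
eef_rot: [-180.0, 0.0, -149.5]
contact_force: [-1.1, -0.3, 0.5]
gripper_width: 0.0591
gripper_force: 25.0
```

Request:
{"op": "jog_arm", "data": {
  "deltas": [
    [[-1, 0, 0, 3, 0], [-1, 0, 0, 4, 0], [-1, 0.8, -2.2, 4, 0], [-1, 0.8, -2.8, 0.5, 0], [-1, 0.8, -2.8, 0, 0], [-1, 0.8, -2.8, 0, 0], [-1, 0.8, -2.8, 0, 0], [-1, 0, 0, 0, 0]]
  ]
}}

```text
time_s: 5.08
tcp_pos: [0.5262, 0.0706, 0.1363]
eef_rot: [180.0, -0.0, -149.6]
contact_force: [-0.3, 0.8, -1.5]
gripper_width: 0.0596
gripper_force: 25.0
```

```bash
python3 - <<'E'
from h import *
s=r.get_state();print(s['time_s'],s['tcp_pos'],s['eef_rot'],s['gripper_width'])
import pickle;i=r.camera_info('wrist');I=r.capture('wrist');cv2.imwrite('pics/w3.png',I);pickle.dump(i,open('w3.pkl','wb'))
for c in blobs(I,(65,60,20),(95,255,255),amin=300)[0]:
    e=cv2.fitEllipse(cv2.convexHull(c));print('green',e,onz('wrist',e[0],.010,i))
E
```

```text
5.075 [0.52621431 0.07055091 0.13626705] [ 1.79990915e+02 -4.33670928e-02 -1.49613228e+02] 0.059553605343136175
green ((281.046142578125, 138.19190979003906), (106.32500457763672, 107.48068237304688), 85.488037109375) [0.48121322 0.04665822 0.01      ]
```

View pics/w3.png

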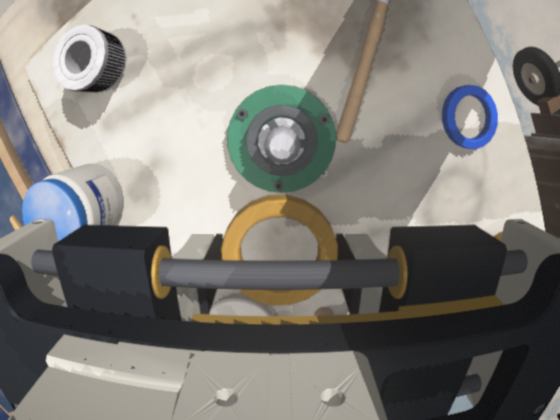

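The wrist view shows the ring held level at (279,247) and the hub clear at (281,138), with the post's top at about (283,142). I'm fitting both.

```bash
python3 - <<'E'
from h import *
import pickle
I=cv2.imread('pics/w3.png');i=pickle.load(open('w3.pkl','rb'))
cs,m=blobs(I,(15,90,60),(34,255,255),amin=300,box=(215,185,345,258))
p=cs[0][:,0,:].astype(np.float32)
p=p[p[:,1]<255]
# outer arc: rays' points on ring-top plane, least-squares circle
for nm,sel,z in(('outer',lambda q,d:d>48,.1266),('inner',lambda q,d:d<47,.1266)):
    d=np.hypot(p[:,0]-279,p[:,1]-247);q=p[sel(p,d)]
    P=np.array([onz('wrist',u,z,i)[:2] for u in q]);A=np.c_[2*P,np.ones(len(P))]
    s=np.linalg.lstsq(A,(P**2).sum(1),rcond=None)[0];rad=np.sqrt(s[2]+s[0]**2+s[1]**2)
    print(nm,len(q),s[:2].round(4),rad.round(4),np.std(np.hypot(*(P-s[:2]).T)).round(4))
g=cv2.cvtColor(I,cv2.COLOR_BGR2GRAY)[105:180,240:330]
cv2.imwrite('pics/post.png',cv2.resize(g,None,fx=6,fy=6,interpolation=cv2.INTER_CUBIC))
for th in(150,170,185):
  b=(g>th).astype(np.uint8);n,l,st,ce=cv2.connectedComponentsWithStats(b)
  k=[(st[j,4],(ce[j]+[240,105]).round(1)) for j in range(1,n) if st[j,4]>60];print(th,k)
E
```

```text
outer 167 [0.5227 0.0692] 0.0285 0.0005
inner 114 [0.5237 0.0698] 0.0198 0.0002
150 [(np.int32(796), array([281.9, 138.3])), (np.int32(88), array([263.1, 134. ]))]
170 [(np.int32(131), array([284.1, 121.9])), (np.int32(559), array([281.3, 142.7]))]
185 [(np.int32(104), array([284.2, 121.7])), (np.int32(460), array([281. , 143.1]))]
```

View pics/post.png

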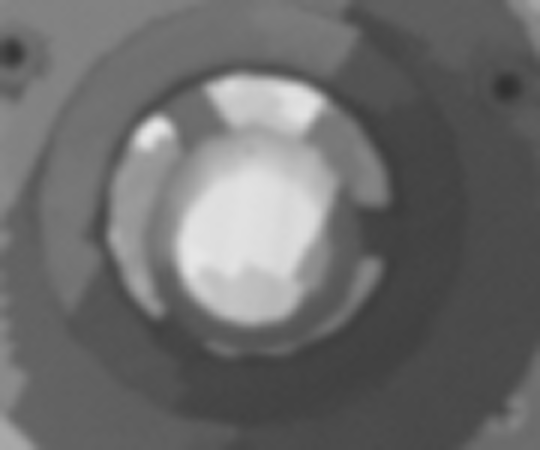

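The crop shows the post's top face centred near (282.5,146) and the shoulder circle centred near (281,140.5).

```bash
python3 - <<'E'
from h import *
import pickle
i=pickle.load(open('w3.pkl','rb'))
for u,z in(((281.05,138.2),.012),((281.2,140.5),.03),((282.5,145.8),.072)):print(z,onz('wrist',u,z,i).round(4))
E
```

```text
0.012 [0.4811 0.0466 0.012 ]
0.03 [0.4815 0.0468 0.03  ]
0.072 [0.4813 0.0473 0.072 ]
```

Request:
{"op": "jog_arm", "data": {
  "deltas": [
    [[-1, -1.5, -0.8, 0, 0], [-1, -1.5, -0.8, 0, 0], [-1, -1.3, -0.7, 0, 0], [-1, 0, 0, -2, 0], [-1, 0, 0, -1.6, 0], [-1, 0, 0, 0, 0]]
  ]
}}

```text
time_s: 5.88
tcp_pos: [0.482, 0.0487, 0.0999]
eef_rot: [180.0, -0.1, -149.5]
contact_force: [0.6, -0.1, -0.7]
gripper_width: 0.059
gripper_force: 25.0
```

```bash
python3 - <<'E'
from h import *
s=r.get_state();print(s['time_s'],s['tcp_pos'],s['eef_rot'],s['gripper_width'])
i=r.camera_info('wrist');I=r.capture('wrist');S=r.capture('side');cv2.imwrite('pics/w4.png',I);cv2.imwrite('pics/s4.png',S)
z=s['tcp_pos'][2]-.0097
cs,m=blobs(I,(15,90,60),(34,255,255),amin=300,box=(215,185,345,258))
p=cs[0][:,0,:].astype(np.float32);p=p[p[:,1]<255];d=np.hypot(p[:,0]-279,p[:,1]-247)
q=p[d<47];P=np.array([onz('wrist',u,z,i)[:2] for u in q]);a=np.linalg.lstsq(np.c_[2*P,np.ones(len(P))],(P**2).sum(1),rcond=None)[0]
print('inner',len(q),a[:2],np.sqrt(a[2]+a[0]**2+a[1]**2))
z=lambda I,x,y,w,h:cv2.resize(I[y:y+h,x:x+w],(400,300),interpolation=cv2.INTER_CUBIC)
cv2.imwrite('pics/c4.png',np.hstack([z(I,200,170,160,120),z(S,246,145,120,90)]))
for u in((0,0),):
  V=np.array(i['view'])
  def proj(P):
    c=V[:3,:3]@P+V[:3,3];x,y,zz=c[0],-c[1],-c[2];t=np.arctan2(np.hypot(x,y),zz);h=np.hypot(x,y);return (i['cx']+i['fx']*t*x/h,i['cy']+i['fy']*t*y/h)
  print('expected post top',proj(np.array([.4813,.0468,.072])))
E
```

```text
5.875 [0.48199698 0.04871598 0.09993305] [ 1.79986970e+02 -1.15542204e-01 -1.49460491e+02] 0.05901701673532869
inner 112 [0.47960012 0.04803825] 0.019745724845540668
expected post top (np.float64(275.6571565530146), np.float64(241.62300871075087))
```

View pics/c4.png

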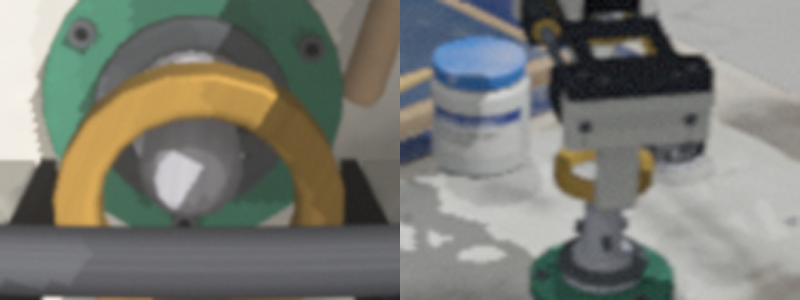

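The left crop shows the post's top inside the bore, about 5 px left of its centre, which agrees with the fit. The right crop shows the ring level just above the post. I'm nudging it over and starting down.

Request:
{"op": "jog_arm", "data": {
  "deltas": [
    [[-1, 0.15, -0.18, 0, 0], [-1, 0, 0, -0.8, 0], [-1, 0, 0, -0.8, 0], [-1, 0, 0, -0.8, 0], [-1, 0, 0, -0.2, 0], [-1, 0, 0, 0, 0]]
  ]
}}

```text
time_s: 6.72
tcp_pos: [0.4847, 0.0473, 0.0743]
eef_rot: [-180.0, -0.0, -149.5]
contact_force: [0.3, 0.1, -0.7]
gripper_width: 0.0594
gripper_force: 25.0
```

```bash
python3 - <<'E'
from h import *
s=r.get_state();print(s['time_s'],s['tcp_pos'],s['eef_rot'],s['contact_force'])
i=r.camera_info('wrist');I=r.capture('wrist');cv2.imwrite('pics/w5.png',I)
z=s['tcp_pos'][2]-.0097
cs,m=blobs(I,(15,90,60),(34,255,255),amin=300,box=(215,185,345,258))
p=cs[0][:,0,:].astype(np.float32);p=p[p[:,1]<255];d=np.hypot(p[:,0]-279,p[:,1]-247)
q=p[d<47];P=np.array([onz('wrist',u,z,i)[:2] for u in q]);a=np.linalg.lstsq(np.c_[2*P,np.ones(len(P))],(P**2).sum(1),rcond=None)[0]
print('inner',a[:2])
cv2.imwrite('pics/c5.png',cv2.resize(I[180:270,215:345],None,fx=6,fy=6,interpolation=cv2.INTER_CUBIC))
E
```

```text
6.725 [0.48474189 0.04727948 0.07431157] [-1.79998659e+02 -3.56746786e-02 -1.49468872e+02] [ 0.27426907  0.13603122 -0.66157909]
inner [0.48212276 0.04657118]
```

View pics/c5.png

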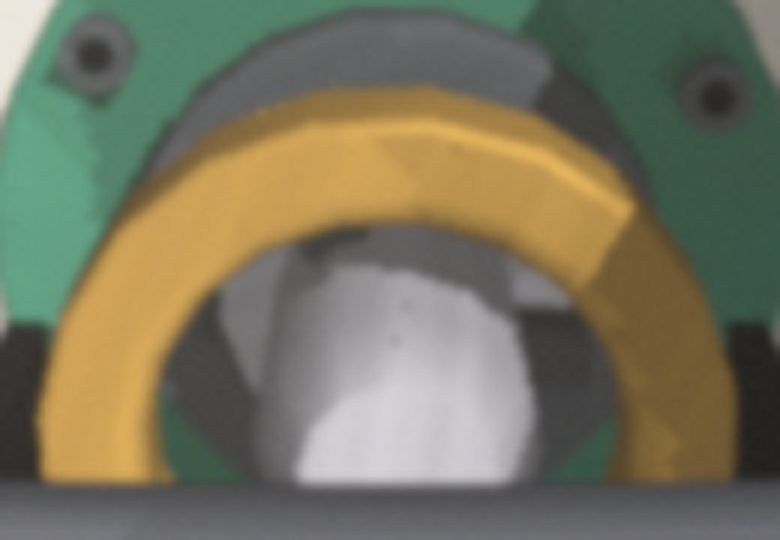

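The post stands inside the bore, roughly 1 mm to the right of its centre. I'm trimming that out and continuing down.

Request:
{"op": "jog_arm", "data": {
  "deltas": [
    [[-1, -0.07, 0.06, -0.3, 0], [-1, 0, 0, -0.4, 0], [-1, 0, 0, -0.4, 0], [-1, 0, 0, 0, 0]]
  ]
}}

```text
time_s: 7.28
tcp_pos: [0.4839, 0.0478, 0.0632]
eef_rot: [180.0, -0.0, -149.5]
contact_force: [-0.5, -0.5, -1.5]
gripper_width: 0.0592
gripper_force: 25.0
```

Request:
{"op": "jog_arm", "data": {
  "deltas": [
    [[-1, 0, 0, -0.5, 0], [-1, 0, 0, -0.5, 0], [-1, 0, 0, -0.4, 0], [-1, 0, 0, -0.1, 0], [-1, 0, 0, 0, 0]]
  ]
}}

```text
time_s: 7.9
tcp_pos: [0.4841, 0.0479, 0.0485]
eef_rot: [-180.0, -0.0, -149.5]
contact_force: [-0.2, 0.1, -1.1]
gripper_width: 0.059
gripper_force: 25.0
```

Request:
{"op": "jog_arm", "data": {
  "deltas": [
    [[1, 0, 0, 0, 0], [1, 0, 0, 0, 0], [1, 0, 0, 0, 0], [1, 0, 0, 2, 0], [1, 0, 0, 4, 0], [1, 0, 0, 4, 0], [1, 1.0, -3.5, 3, 0], [1, 1.0, -4, 0, 0]]
  ]
}}

```text
time_s: 8.9
tcp_pos: [0.506, -0.0271, 0.1817]
eef_rot: [-179.9, 0.3, -149.3]
contact_force: [0.0, -0.0, -1.0]
gripper_width: 0.0877
gripper_force: 0.0
```

Request:
{"op": "jog_arm", "data": {
  "deltas": [
    [[1, 1.0, -4, 0, 0], [1, 1, -4, 0, 0], [1, 1, -4, 0, 0], [1, 0.5, 0, 0, 0], [1, 0, 0, 0, 0]]
  ]
}}

```text
time_s: 9.52
tcp_pos: [0.5391, -0.1471, 0.1783]
eef_rot: [180.0, -0.0, -149.5]
contact_force: [-0.3, 0.5, -0.1]
gripper_width: 0.0873
gripper_force: 0.0
```

```bash
python3 - <<'E'
from h import *
import pickle
s=r.get_state();print(s['time_s'],s['tcp_pos'],s['eef_rot'],s['gripper_width'])
i=r.camera_info('wrist');W=r.capture('wrist');T=r.capture('top');S=r.capture('side')
for n,I in(('w6',W),('t6',T),('s6',S)):cv2.imwrite(f'pics/{n}.png',I)
pickle.dump(i,open('w6.pkl','wb'))
for n,I,b in(('top',T,(265,195,335,260)),('side',S,(270,185,340,250))):
    for c in blobs(I,(15,90,60),(34,255,255),box=b)[0][:1]:
        e=cv2.fitEllipse(cv2.convexHull(c));print(n,e)
z=lambda I,x,y,w,h:cv2.resize(I[y:y+h,x:x+w],(400,300),interpolation=cv2.INTER_CUBIC)
cv2.imwrite('pics/c6.png',np.vstack([np.hstack([z(W,0,0,560,420),z(S,266,185,80,60)]),np.hstack([z(T,260,197,80,60),z(W,200,120,160,120)])]))
E
```

```text
9.525 [ 0.53908794 -0.14705303  0.1782865 ] [ 1.79981457e+02 -1.88886723e-02 -1.49519493e+02] 0.08727776882568807
side ((305.5215759277344, 218.66262817382812), (19.929752349853516, 29.335647583007812), 90.92562103271484)
```

View pics/c6.png

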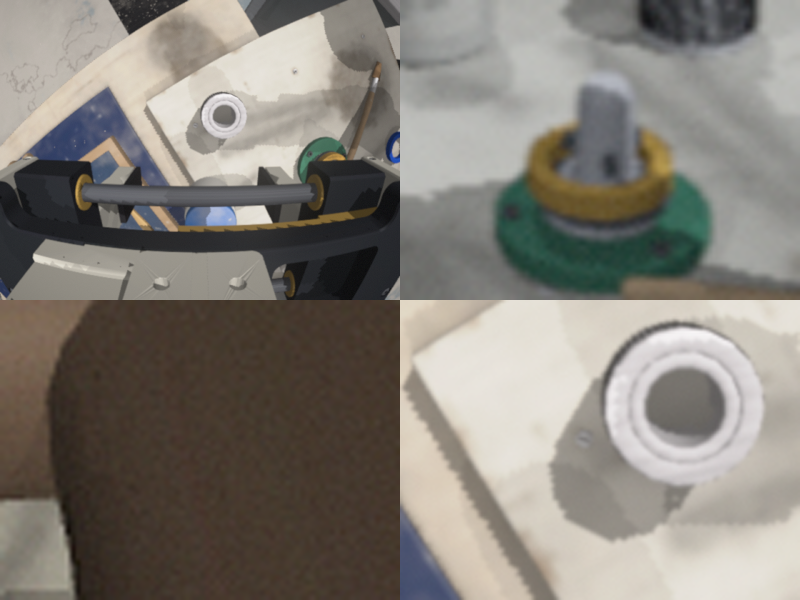

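The ring lies flat on the sprung seat, as the side crop shows. In the wrist picture the collar's bore is at about (315,163). From earlier crops it is at (384.4,222) in the top view and (326.6,175.4) in the side view.

```bash
python3 - <<'E'
from h import *
import pickle
i=pickle.load(open('w6.pkl','rb'));W=cv2.imread('pics/w6.png');T=cv2.imread('pics/top0.png');S=cv2.imread('pics/side0.png')
out={}
for n,I,u,rad in(('wrist',W,(315,163),24),('top',T,(384,222),9),('side',S,(326,175),8)):
    g=cv2.cvtColor(I,cv2.COLOR_BGR2GRAY)
    x,y=int(u[0]),int(u[1])
    for th in(150,165,180,195):
        m=(g<th).astype(np.uint8);k=np.zeros_like(m);cv2.circle(k,(x,y),rad,1,-1);m&=k
        cs,_=cv2.findContours(m,0,cv2.CHAIN_APPROX_NONE);c=max(cs,key=cv2.contourArea)
        if len(c)>5: print(n,th,[np.round(v,1) for v in cv2.fitEllipse(cv2.convexHull(c))])
ra=[ray('wrist',(314.5,162.4),i),ray('top',(384.4,222)),ray('side',(326.6,175.4))]
print(meet(*ra),meet(*ra[:2]),meet(ra[0],ra[2]))
print(onz('wrist',(314.5,162.4),.042,i),onz('top',(384.4,222),.042))
E
```

```text
wrist 150 [array([314.1, 161.9]), array([29.8, 32.2]), np.float64(110.9)]
wrist 165 [array([314., 162.]), array([30.9, 32.5]), np.float64(104.1)]
wrist 180 [array([314. , 162.1]), array([32.4, 33.2]), np.float64(101.5)]
wrist 195 [array([313.9, 162. ]), array([33. , 34.3]), np.float64(93.8)]
top 150 [array([383.7, 221.5]), array([12.4, 13. ]), np.float64(131.3)]
top 165 [array([383.7, 221.5]), array([12.7, 13.1]), np.float64(173.3)]
top 180 [array([383.8, 221.4]), array([13. , 13.4]), np.float64(119.4)]
top 195 [array([383.8, 221.5]), array([13.5, 13.6]), np.float64(115.3)]
side 150 [array([327.9, 175.1]), array([4.2, 6.7]), np.float64(88.3)]
side 165 [array([326.5, 175. ]), array([ 4.5, 10.7]), np.float64(87.4)]
side 180 [array([326.5, 174.8]), array([ 5.5, 11.9]), np.float64(90.0)]
side 195 [array([326., 175.]), array([15.5, 15.7]), np.float64(108.2)]
(array([ 0.49741751, -0.13587654,  0.04298854]), [np.float64(0.0005163472840220112), np.float64(0.0010927646614248756), np.float64(0.0006049783024340377)]) (array([ 0.49705068, -0.13592917,  0.04534272]), [np.float64(0.0006483319643234664), np.float64(0.0006483319643235283)]) (array([ 0.49789674, -0.13557013,  0.04284506]), [np.float64(2.6503969042916128e-05), np.float64(2.6503969042983365e-05)])
[ 0.49793008 -0.13543315  0.042     ] [ 0.49647789 -0.13664419  0.042     ]
```

Request:
{"op": "jog_arm", "data": {
  "deltas": [
    [[1, -2, 0.6, 0, 0], [1, -2.1, 0.6, -1, 0], [1, 0, 0, -3.5, 0], [1, 0, 0, -3.5, 0], [1, 0, 0, -2.5, 0], [1, 0, 0, -1, 0], [1, 0, 0, 0, 0]]
  ],
  "force": 50
}}

```text
time_s: 10.55
tcp_pos: [0.4981, -0.1346, 0.0636]
eef_rot: [180.0, -0.0, -149.4]
contact_force: [-0.3, -0.1, 0.4]
gripper_width: 0.0876
gripper_force: 0.0
```

Request:
{"op": "jog_arm", "data": {
  "deltas": [
    [[1, -0.06, -0.07, -1.5, 0], [1, 0, 0, -1.5, 0], [1, 0, 0, -0.75, 0], [1, 0, 0, 0, 0], [-1, 0, 0, 0, 0], [-1, 0, 0, 0, 0], [-1, 0, 0, 0, 0], [-1, 0, 0, 0, 0]]
  ]
}}

```text
time_s: 11.55
tcp_pos: [0.4977, -0.1358, 0.0263]
eef_rot: [-180.0, 0.0, -149.5]
contact_force: [0.1, 0.6, 1.3]
gripper_width: 0.055
gripper_force: 50.0
```

Request:
{"op": "jog_arm", "data": {
  "deltas": [
    [[-1, 0, 0, 2, 0], [-1, 0, 0, 4, 0], [-1, 0, 0, 4, 0], [-1, -0.4, 4.5, 0, 0], [-1, -0.4, 4.5, 0, 0], [-1, -0.4, 4.5, 0, 0], [-1, -0.4, 4.5, 0, 0], [-1, 0, 0, 0, 0]]
  ]
}}

```text
time_s: 12.55
tcp_pos: [0.4813, 0.0466, 0.1261]
eef_rot: [180.0, 0.0, -149.3]
contact_force: [-0.1, 0.1, -2.1]
gripper_width: 0.0547
gripper_force: 50.0
```

```bash
python3 - <<'E'
from h import *
s=r.get_state();print(s['time_s'],s['tcp_pos'],s['eef_rot'],s['gripper_width'],s['contact_force'],s['joints'])
i=r.camera_info('wrist');W=r.capture('wrist');S=r.capture('side');cv2.imwrite('pics/w7.png',W);cv2.imwrite('pics/s7.png',S)
# face arc in wrist: bright face against green/gold/grey behind
z=s['tcp_pos'][2]+.0157
g=cv2.cvtColor(W,cv2.COLOR_BGR2GRAY);hs=cv2.cvtColor(W,cv2.COLOR_BGR2HSV)
for row in range(205,260,5):print(row,g[row,205:355:6])
E
```

```text
12.55 [0.48130553 0.04661581 0.12614542] [ 1.79987174e+02  2.95860300e-02 -1.49270662e+02] 0.05471674362456079 [-0.06520882  0.06240814 -2.10948031] [ 2.88893788e+01  9.25048720e+00 -3.22747752e+01 -1.83996669e-02
 -4.84455801e+01 -8.81478357e+01]
205 [239 238 239 165 139 109 180 190 120  94  79  75  81  85  85  85  53  98
 108  80  77  78 132 124 130]
210 [239 238 237 171 138 100 192  96  76  64  61  65  83  97 112 117  80  51
  99  82  77  81 131 130 125]
215 [239 238 238 177 111 100  89  60  60  63  59  58  78 115 143 158 134  56
  46  73  77 106 124 122 117]
220 [239 238 238 187 110  88  72  57  90  90 102 147 170 163 165 175 159  78
  59  43  76 121 114 113 109]
225 [238 239 238 221 167  53  57  87 152 167 192 227 234 231 226 218 193 167
  72  41  50 114 113 111 111]
230 [239 238 238 185 145  54  93 156 229 235 236 236 236 236 235 236 231 221
 104  68  41 126 122 120 138]
235 [175 174 178  62  62 104 185 235 236 233 233 232 230 229 229 220 220 215
 131 109  49  82  45 101 101]
240 [174 175  93  56  63 213 233 232 231 229 226 223 217 221 224 224 216 131
 128 128 101  40  40  95 101]
245 [175 159  54  50 143 229 229 226 223 191 224 232 237 239 238 224 172 128
 128 129 128  90  39  49 100]
250 [184 142  52  85 215 218 218 211 218 225 223 215 213 210 217 224 135 122
 127 127 126 126  38  39  99]
255 [177  59  50 196 219 218 214 202 220 215 197 160 149 140 159 149 128 131
 116 129 128 130  70  38  84]
```

```bash
python3 - <<'E'
from h import *
from scipy.optimize import least_squares
i=r.camera_info('wrist');z=.1261+.0157
g=cv2.cvtColor(cv2.imread('pics/w7.png'),cv2.COLOR_BGR2GRAY).astype(float)
E=[]
for row in range(236,256):
    for st in(-1,1):
        c=279+st*20
        while g[row,c]>85:c+=st
        E.append((c-st*.5,row))
for col in range(255,300,3):
    rr=240
    while g[rr,col]>120:rr-=1
    E.append((col,rr+.5))
P=np.array([onz('wrist',u,z,i)[:2] for u in E])
f=lambda p:np.hypot(P[:,0]-p[0],P[:,1]-p[1])-p[2]
s=least_squares(f,[.481,.047,.027],loss='soft_l1',f_scale=.0005);print('face',s.x.round(4),np.std(f(s.x)).round(5))
# side: collar black band and post columns
S=cv2.cvtColor(cv2.imread('pics/s7.png'),cv2.COLOR_BGR2GRAY)
for row in range(130,215,6):print(row,S[row,275:340:3])
def proj(n,P):
    c=r.camera_info(n);V=c['view'];q=V[:3,:3]@P+V[:3,3];return c['cx']-c['fx']*q[0]/q[2],c['cy']+c['fy']*q[1]/q[2]
for zz in(.072,.055,.10,.142):print(zz,proj('side',np.array([.4813,.0468,zz])))
E
```

```text
face [0.4769 0.0425 0.0253] 0.00208
130 [169 174 159 117  98 102  40 112 115  85  14  10  19  14  16 110 159 173
 174 172 171 172]
136 [127 134 141  47  31  36  41  43 116  67  52  90  98  69  33  62  85 171
 175 174 177 174]
142 [ 95 102 153 119  74  67  71  37  27  28  37  37  47  48  49  58  30  31
 164 175 174 169]
148 [ 65  69  75  80  74  88  53 129  92  26  38  93  84  98  96  26  29  29
  28  32  30  41]
154 [ 94 138 145  94  71  69  24  26  36  34  26  41  31  29  32  33  27  28
  31  30  30  24]
160 [164 168 165 116 120 147  25  74  54  45  53  57  74  78  82  96 111 108
 113 109 116 116]
166 [161 154 110 151 144 129 107  89 117 113 114 116 115 112 112 114 112 116
 116 109  51 111]
172 [161 195 196 157 117 116  96 120 123 116 118 123 120 121 120 122 120 122
 121 120 118 116]
178 [167 141 106 150 108 134 117  27  64  96 105 111 111 112 111  41 180 195
 194 195 192 178]
184 [168 176 174 170 178 178 107  40  60  58  79 114 116 115 118  26 192 193
 195 193 192 191]
190 [176 175 170 171 187 184 183  91  53  69  86 117 119 119 117 114 189 195
 195 195 193 194]
196 [154 144 163 173 184 197 197 192 181 173 167 168 180 190 184 175 174 181
 188 194 197 196]
202 [152 153 149 159 170 191 193 194 195 140 107 106 116 170 180 183 182 174
 175 181 187 191]
208 [194 194 191 187 181 183 189 192 190 113 110 108  98 182 174 168 170 181
 180 169 169 173]
214 [195 193 194 195 194 190  86  77  63 106 112 103  93  85 126 165 175 165
 165 162 167 163]
0.072 (np.float64(307.59223517191253), np.float64(202.27224399883397))
0.055 (np.float64(307.39789288162063), np.float64(209.6851880481735))
0.1 (np.float64(307.91964179291153), np.float64(189.7837271700796))
0.142 (np.float64(308.4285866248707), np.float64(170.3706619136855))
```

```bash
python3 - <<'E'
from h import *
from scipy.optimize import least_squares
i=r.camera_info('wrist');z=.1261+.0157
g=cv2.cvtColor(cv2.imread('pics/w7.png'),cv2.COLOR_BGR2GRAY).astype(float)
E=[]
for a in np.deg2rad(np.arange(200,341,4)):   # radial scan inward from outside the band: last dark->bright
    rr=np.arange(40,75,.5);v=[g[int(round(281+x*np.sin(a))),int(round(279+x*np.cos(a)))] for x in rr]
    k=next((j for j in range(len(rr)) if v[j]<90),None)
    if k: E.append((279+rr[k]*np.cos(a),281+rr[k]*np.sin(a)))
E=np.array([e for e in E if e[1]<256]);print(E.round(0).astype(int).tolist())
P=np.array([onz('wrist',u,z,i)[:2] for u in E])
f=lambda p:np.hypot(P[:,0]-p[0],P[:,1]-p[1])-p[2]
s=least_squares(f,[.481,.047,.027],loss='soft_l1',f_scale=.0003);print('face',s.x.round(4),np.std(f(s.x)).round(5))
for R in(.0265,.0285):
    s=least_squares(lambda p:f([*p,R]),[.481,.047],loss='soft_l1',f_scale=.0003);print(R,s.x.round(4))
S=cv2.cvtColor(cv2.imread('pics/s7.png'),cv2.COLOR_BGR2GRAY).astype(float)
def edges(row,a,b):
    d=np.diff(S[row,a:b]);m=len(d)//2
    cg=lambda w,o:(np.sum(w*np.arange(len(w)))/np.sum(w))+o+.5
    return cg(np.clip(-d[:m],0,None),a),cg(np.clip(d[m:],0,None),a+m)
for row in(184,186,188):print('collar',row,S[row,284:328].astype(int))
for row in(203,205,207):print('post',row,S[row,296:320].astype(int))
E
```

```text
[[224, 247], [227, 243], [230, 240], [233, 236], [235, 232], [239, 230], [243, 228], [247, 225], [251, 223], [253, 217], [259, 219], [264, 220], [266, 210], [272, 216], [277, 217], [291, 216], [296, 211], [299, 220], [304, 220], [308, 222], [310, 226], [315, 228], [319, 230], [321, 234], [324, 237], [328, 240], [331, 243], [333, 247]]
face [0.4762 0.0421 0.0248] 0.00091
0.0265 [0.478  0.0431]
0.0285 [0.4801 0.0443]
collar 184 [170 177 181 178 175 175 178 176 160 107  42  28  40  50  44  60  68  60
  58  70  64  79 107 110 114 116 115 116 115 117 115 117 116 118 101  62
  26  71 148 192 197 195 193 195]
collar 186 [169 179 183 184 184 183 182 179 167 118  53  19  30  40  44  56  67  58
  57  71  72  83 106 114 117 117 117 115 115 117 116 116 118 115 111  80
  38  71 147 186 195 196 196 196]
collar 188 [171 180 185 187 187 186 185 186 183 161 106  50  38  35  36  46  57  58
  61  80  85  87 106 114 116 117 117 119 117 116 118 119 117 117 104  72
  58 115 167 188 193 194 195 195]
post 203 [191 192 192 192 185 160 117 107 112 117 114 116 112 106 103 103 127 155
 166 169 173 177 180 181]
post 205 [188 188 192 190 178 145 112 110 114 118 118 117 116 110 104  99 117 149
 166 168 166 166 170 173]
post 207 [190 190 192 189 178 146 113 105 110 112 111 110 109 106 102 100 121 159
 179 178 173 170 167 169]
```

Side check: the collar's axis lies at column 307.2–307.35 and the post's, extended upwards, at 307.25, so they agree within 0.5 mm. Descending.

Request:
{"op": "jog_arm", "data": {
  "deltas": [
    [[-1, 0, 0.02, -1.2, 0], [-1, 0, 0, -1, 0], [-1, 0, 0, -0.3, 0], [-1, 0, 0, 0, 0]]
  ]
}}

```text
time_s: 13.15
tcp_pos: [0.4814, 0.0439, 0.1006]
eef_rot: [180.0, -0.1, -149.5]
contact_force: [-0.9, -0.2, -1.8]
gripper_width: 0.0549
gripper_force: 50.0
```

Request:
{"op": "jog_arm", "data": {
  "deltas": [
    [[-1, 0, 0.28, 0, 0], [-1, 0, 0, 0, 0], [-1, 0, 0, 0, 0]]
  ]
}}

```text
time_s: 13.52
tcp_pos: [0.4816, 0.0474, 0.1013]
eef_rot: [-180.0, 0.0, -149.5]
contact_force: [0.1, 0.5, -1.0]
gripper_width: 0.0548
gripper_force: 50.0
```

Request:
{"op": "jog_arm", "data": {
  "deltas": [
    [[-1, 0, -0.05, -0.5, 0], [-1, 0, 0, -0.5, 0], [-1, 0, 0, -0.4, 0], [-1, 0, 0, 0, 0]]
  ]
}}

```text
time_s: 14.02
tcp_pos: [0.4812, 0.0466, 0.0865]
eef_rot: [180.0, -0.1, -149.5]
contact_force: [-0.5, 0.1, -1.7]
gripper_width: 0.0549
gripper_force: 50.0
```

Request:
{"op": "jog_arm", "data": {
  "deltas": [
    [[-1, 0, 0, -0.5, 0], [-1, 0, 0, -0.5, 0], [-1, 0, 0, -0.2, 0], [-1, 0, 0, -0.1, 0], [-1, 0, 0, 0, 0]]
  ]
}}

```text
time_s: 14.65
tcp_pos: [0.4815, 0.0467, 0.074]
eef_rot: [-180.0, -0.0, -149.5]
contact_force: [0.0, 0.5, -2.2]
gripper_width: 0.0549
gripper_force: 50.0
```

Request:
{"op": "jog_arm", "data": {
  "deltas": [
    [[-1, 0, 0, -0.1, 0], [-1, 0, 0, -0.1, 0], [-1, 0, 0, -0.1, 0], [-1, 0, 0, 0, 0]]
  ]
}}

```text
time_s: 15.15
tcp_pos: [0.4817, 0.0468, 0.0721]
eef_rot: [-180.0, 0.0, -149.4]
contact_force: [-5.3, 1.1, 12.3]
gripper_width: 0.055
gripper_force: 50.0
```

Resting on the pins at 46 mm. Now turning under light push.

Request:
{"op": "jog_arm", "data": {
  "deltas": [
    [[-1, 0, 0, 0, 0.07], [-1, 0, 0, 0, 0.07], [-1, 0, 0, 0, 0.07]]
  ]
}}

```text
time_s: 15.52
tcp_pos: [0.4827, 0.0472, 0.0721]
eef_rot: [-179.9, 0.1, -137.3]
contact_force: [0.1, 0.6, 6.4]
gripper_width: 0.0549
gripper_force: 50.0
```

Request:
{"op": "jog_arm", "data": {
  "deltas": [
    [[-1, 0, 0, 0, 0.07], [-1, 0, 0, 0, 0.07]]
  ]
}}

```text
time_s: 15.78
tcp_pos: [0.483, 0.0474, 0.0721]
eef_rot: [-179.9, 0.2, -129.3]
contact_force: [-0.1, 1.2, 3.9]
gripper_width: 0.0548
gripper_force: 50.0
```

Request:
{"op": "jog_arm", "data": {
  "deltas": [
    [[-1, 0, 0, 0, 0.07], [-1, 0, 0, 0, 0.07]]
  ]
}}

```text
time_s: 16.02
tcp_pos: [0.4827, 0.0474, 0.0718]
eef_rot: [-179.9, 0.1, -121.2]
contact_force: [0.8, 0.4, 0.5]
gripper_width: 0.0549
gripper_force: 50.0
```

Request:
{"op": "jog_arm", "data": {
  "deltas": [
    [[-1, -0.1, -0.05, -0.15, 0], [-1, 0, 0, 0, 0]]
  ]
}}

```text
time_s: 16.27
tcp_pos: [0.4804, 0.0461, 0.0694]
eef_rot: [180.0, -0.0, -121.5]
contact_force: [1.2, -0.1, -1.1]
gripper_width: 0.0551
gripper_force: 50.0
```

Request:
{"op": "jog_arm", "data": {
  "deltas": [
    [[-1, 0.1, 0.05, -0.2, 0], [-1, 0, 0, -0.1, 0], [-1, 0, 0, 0, 0]]
  ]
}}

```text
time_s: 16.65
tcp_pos: [0.4813, 0.0466, 0.0663]
eef_rot: [180.0, -0.0, -121.4]
contact_force: [0.4, -0.4, -2.3]
gripper_width: 0.055
gripper_force: 50.0
```

Request:
{"op": "jog_arm", "data": {
  "deltas": [
    [[-1, 0, 0, -0.1, 0.04], [-1, 0, 0, -0.15, 0], [-1, 0, 0, -0.15, 0], [-1, 0, 0, 0, 0]]
  ]
}}

```text
time_s: 17.15
tcp_pos: [0.4815, 0.0467, 0.0627]
eef_rot: [-180.0, -0.0, -119.1]
contact_force: [-1.8, 0.5, 4.2]
gripper_width: 0.0549
gripper_force: 50.0
```

Request:
{"op": "jog_arm", "data": {
  "deltas": [
    [[-1, 0, 0, -0.15, 0], [-1, 0, 0, -0.15, 0], [-1, 0, 0, -0.1, 0], [-1, 0, 0, 0, 0]]
  ]
}}

```text
time_s: 17.65
tcp_pos: [0.4815, 0.0467, 0.0587]
eef_rot: [-180.0, -0.0, -119.1]
contact_force: [-3.1, 0.9, 6.1]
gripper_width: 0.055
gripper_force: 50.0
```

Request:
{"op": "jog_arm", "data": {
  "deltas": [
    [[-1, 0, 0, -0.1, 0], [-1, 0, 0, -0.1, 0], [-1, 0, 0, 0, 0]]
  ]
}}

```text
time_s: 18.02
tcp_pos: [0.4815, 0.0467, 0.0572]
eef_rot: [-180.0, 0.0, -119.1]
contact_force: [-5.1, -0.2, 13.2]
gripper_width: 0.0548
gripper_force: 50.0
```

Request:
{"op": "jog_arm", "data": {
  "deltas": [
    [[-1, 0, 0, -0.07, 0], [-1, 0, 0, 0, 0], [-1, 0, 0, 0, 0], [-1, 0, 0, 0, 0], [-1, 0, 0, 0, 0]]
  ]
}}

```text
time_s: 18.65
tcp_pos: [0.4816, 0.0468, 0.0571]
eef_rot: [-180.0, 0.0, -119.1]
contact_force: [-7.5, 0.7, 20.6]
gripper_width: 0.0551
gripper_force: 50.0
```

```bash
python3 - <<'E'
from h import *
s=r.get_state();print(s['contact_force'],s['tcp_pos'],s['gripper_width'])
S=r.capture('side');cv2.imwrite('pics/s9.png',S)
# gold ring's lowest visible edge, green base: seated side check against the free-seat picture s6
for n in('s6','s9'):
    cs,_=blobs(cv2.imread(f'pics/{n}.png'),(15,90,60),(34,255,255),box=(270,185,340,250));c=cs[0]
    b=cv2.boundingRect(c);print(n,b)
s=r.get_state();print(s['contact_force'],s['tcp_pos'],s['gripper_width'])
E
```

```text
[-7.51922968  0.70565267 20.56683271] [0.48159944 0.04677328 0.05714813] 0.055137925290927564
s6 (291, 211, 29, 18)
s9 (291, 220, 28, 12)
[-7.29792523  1.3754381  22.51247493] [0.48159144 0.0467557  0.05713188] 0.05501319568138282
```

```bash
python3 -c "
from plant import r
print(r.close_job())"
```

```text
the job is handed in; nothing more can be done
None
```

The die ring lies flat on the seat, and the collar is keyed over the pins and held fully home with about 20 N of push and 50 N of grip; I handed the job in at about 19 s.

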